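# Pack the jewellery order into the felt-lined tray

### The job

Pack the customer's order into the four-pocket wooden tray: the gold bangle on the pink felt, the steel bangle on the blue felt, the black ring box on the yellow felt and the pocket watch on the green felt, each lying flat (box lid up, watch dial up) in the middle of its felt. Set each piece down rather than dropping it, and leave the wooden bangle and the white ring box where they are.

Things in the scene. Friction and masses are not known exactly. Their poses are not given: they have to be found in the camera images.
- gold_bangle: Child's bangle of yellow brass, a plain ring: 58 mm outer and 42 mm inner diameter (rim 8 mm thick), 18 mm high, lying flat on the table. Origin at the centre of its underside, z up. To be packed. About 90 g.
- steel_bangle: Child's bangle of silvery steel, a plain ring: 58 mm outer and 42 mm inner diameter (rim 8 mm thick), 18 mm high, lying flat on the table. Origin at the centre of its underside, z up. To be packed. About 80 g.
- black_box: Closed black ring box: 50 x 50 mm, 40 mm high, rounded edges, a thin gold seam 23 mm up and a tiny gold clasp on its -x side. Origin at the centre of its underside, z up, x and y square to its sides. To be packed, lid up. About 70 g.
- pocket_watch: Gold-coloured pocket watch lying on its back, white dial up: round case 46 mm in diameter, 14 mm high, with a crown and bow that stick out 40 mm from the centre along +x. Origin at the centre of the case's underside, z up; grip it across y. To be packed, dial up. About 90 g.
- wood_bangle: Dark brown wooden bangle, a plain ring, not part of the order: 58 mm outer and 42 mm inner diameter (rim 8 mm thick), 18 mm high, lying flat on the table. Origin at the centre of its underside, z up. It stays where it is.
- white_box: Closed white ring box, not part of the order: 50 x 50 mm, 40 mm high, rounded edges, a thin gold seam 23 mm up and a tiny gold clasp on its -x side. Origin at the centre of its underside, z up, x and y square to its sides. It stays where it is.
- felt_pink: Pink felt square, 98 x 98 mm, 2 mm thick, that fills the floor of one of the four pockets (2 x 2, 106 mm apart centre to centre) of a fixed wooden tray. Origin at the centre of the felt's underside, 5 mm above the table, so its top is 7 mm above the table; x and y run parallel to the tray's walls. The low walls (6 mm thick, tops 11 to 12 mm above the table) leave a 100 mm square pocket. Which pocket holds which felt changes. Place of the gold bangle.
- felt_blue: Sky-blue felt square, 98 x 98 mm, 2 mm thick, that fills the floor of one of the four pockets (2 x 2, 106 mm apart centre to centre) of a fixed wooden tray. Origin at the centre of the felt's underside, 5 mm above the table, so its top is 7 mm above the table; x and y run parallel to the tray's walls. The low walls (6 mm thick, tops 11 to 12 mm above the table) leave a 100 mm square pocket. Which pocket holds which felt changes. Place of the steel bangle.
- felt_yellow: Yellow felt square, 98 x 98 mm, 2 mm thick, that fills the floor of one of the four pockets (2 x 2, 106 mm apart centre to centre) of a fixed wooden tray. Origin at the centre of the felt's underside, 5 mm above the table, so its top is 7 mm above the table; x and y run parallel to the tray's walls. The low walls (6 mm thick, tops 11 to 12 mm above the table) leave a 100 mm square pocket. Which pocket holds which felt changes. Place of the black ring box.
- felt_green: Green felt square, 98 x 98 mm, 2 mm thick, that fills the floor of one of the four pockets (2 x 2, 106 mm apart centre to centre) of a fixed wooden tray. Origin at the centre of the felt's underside, 5 mm above the table, so its top is 7 mm above the table; x and y run parallel to the tray's walls. The low walls (6 mm thick, tops 11 to 12 mm above the table) leave a 100 mm square pocket. Which pocket holds which felt changes. Place of the pocket watch.
There are look-alikes about, which are no part of the job. What is shaped like the gold_bangle but purple, red or turquoise is not meant.

How it is judged:
By the outcome, as a careful person would: the job done as asked, in the order asked, and still so for the second after the job is handed in, with the robot touching nothing.
It also fails if it takes over 106 s, if anything falls off the work surface, if the arm or the gripper's body presses on something with over 40 N, if the wrist force passes 120 N, or if a joint passes its speed limit or range.

### The arm

A 7-joint arm with a two-finger parallel gripper is mounted at the origin on the work surface. World frame = base frame: x ahead of the robot, y to its left, z up, the work surface at z = 0. Lengths are in m, angles in degrees, forces in N, time in s.
With the tool pointing down it reaches from about 0.425 to 0.825 m from the base axis. Payload 3.6 kg.
Tool frame: the origin (TCP) lies between the finger pads; the fingertips stand 19 mm ahead of it and the grasp point (between the pads) is the TCP (manip.tip_extent is the distance from the TCP to the fingertips, in m); z points along the fingers, y is the line along which they close (so a half turn about z gives the same grasp; the last joint's range is limited). The gripper opens to 93 mm and grips with 3 to 60 N. Pads are 15 mm wide; open, the fingers measure 128 mm over their backs; the gripper's body (75 mm by 188 mm) begins 65 mm behind the grasp point.
Start: joints at [75.831, 35.231, -0.722, 81.555, 0.464, 63.22, -2.315], TCP at [0.142, -0.634, 0.238] pointing down, gripper open.
Joint ranges: [-178.69, 178.69], [-17.37, 117.87], [-77.05, 75.6], [15.02, 138.74], [-78.02, 258.01], [0.78, 113.62], [-162.83, 162.83]. Speed limits (degrees/s): [159.86, 159.86, 180, 180, 180, 180, 180].

### API

Orientations are given as [roll, pitch, yaw] about the fixed x, y, z axes, in that order (R = Rz(yaw) Ry(pitch) Rx(roll)).
In Python, from bench import manip gives the robot as it stands.
- The arm moves only by the tool jog_arm, never from a script. Its argument "commands" is one flat list of numbers, 7 for each row, row after row: the opening, from 0 (shut) to 1 (fully open), then the shift along the tool's x, y, z in units of 30 mm (1.0 is 30 mm), then the turn, a rotation vector about the tool's x, y, z in units of 8 degrees (1.0 is 8 degrees). In form: [hand, x, y, z, wx, wy, wz, hand, x, y, z, wx, wy, wz, ...]. A call has 1 to 12 rows; each row shifts and turns the commanded pose from where the row before left it, along the tool's axes as they then stand; what a row does not reach is not made up. A row lasts 1/10 s, in which the tool goes at most 50 mm and 8.59 degrees, less where a joint would pass 70% of its speed; a pose out of reach is approached as far as the arm can. A call is refused whole if a number of a shift passes 1 or a number of a turn 1, either way. A call with a gripper value outside its range is refused whole. The fingers move at their own pace and stop on an object; the grip force is fixed at half the most. Time passes only in rows, so rows that do not move let the fingers close. It gives the time, the measured TCP pose, the force, the opening and the grip force at its end, in the units of the state.
- manip.get_obs(): the state, without advancing time (a new reading comes with each control period).
- manip.snapshot(name): name is "side" or "top" or "wrist"; returns a dict with "image" (400x640x3 uint8, red, green, blue), "z_map" (400x640 float32, m along the optical axis (not along the pixel's ray), 0 where there is no reading), "intrinsics" (3x3 intrinsics, pixels), "k1" (the pictures are not rectified: a ray, as slopes to the right and down, at radius r is drawn at 1 + k1 r^2 times it, then the intrinsics apply), "R" (3x3) and "t" (3): a world point X has camera coordinates R X + t. Camera axes: x right, y down, z forward; pixel columns grow to the right and rows downward; lengths in m; the calibration is good to about 2 mm. A picture is of the moment at which its call begins.
- manip.hand_in(): hands the job in; it is judged then, once.
The state is a dict: "time": time; "joint_positions": joint angles; "qvel": joint speeds; "joint_efforts": joint torques, N m; "tool_pos": TCP position; "orientation": TCP orientation; "wrist_force": force on the tool from outside, world axes, zero at the start; "wrist_torque": the same for the moment, N m; "opening": finger opening in m; "grasp_force": force on a finger pad.
Only numpy, scipy, OpenCV 4.12 (cv2) and the standard library are available. Lean on these libraries where they do the work, as an engineer would, in place of code of your own. Each camera call takes 0.05 s, during which the arm holds its last target. There are 200 camera calls.

## Working session

There is one attempt and no reset: what is moved stays moved. The work goes in short steps, Python scripts to look and compute and a tool call to move; the robot and the scene stay as the last step left them, time stands still between calls to the robot, and variables do not carry over. Pictures are saved under pics/ and viewed, at most 14 in all, crops included, and the job is handed in when it is done.

Besides the shell and the picture viewer there is one more tool, called after "Call:" by a JSON object that holds its "name" and its "arguments". jog_arm: Moves the arm, as the interface text tells. Its arguments: {"type":"object","properties":{"commands":{"type":"array"}},"required":["commands"]}

```bash
ls; mkdir -p pics; python3 - <<'E'
from bench import manip
import cv2,numpy as np
o=manip.get_obs();print(o)
for n in("top","side"):
    s=manip.snapshot(n);cv2.imwrite(f"pics/{n}0.png",s["image"][:,:,::-1]);np.savez(f"{n}0.npz",**s)
    print(n,s["intrinsics"],s["k1"],s["R"],s["t"])
E
```

```text
pics
{'time': 0.0, 'joint_positions': array([75.83094176, 35.28764045, -0.72355981, 81.63902253,  0.46507897,
       63.22018874, -2.31192595]), 'qvel': array([-0.07395214,  0.03963311, -0.03581801,  0.02290412,  0.05601206,
       -0.10842927, -0.02124762]), 'joint_efforts': array([ 2.59308881e-04, -4.58941627e+01,  2.08922331e-01, -1.65748411e+01,
       -6.10988494e-02,  2.05184537e-02,  2.46474692e-04]), 'tool_pos': array([ 0.14220545, -0.63350151,  0.23651263]), 'orientation': array([-1.79856060e+02,  2.49688444e-03,  1.26583580e+01]), 'wrist_force': array([-1.69687516, -0.31073971,  0.77776007]), 'wrist_torque': array([-0.0851566 , -0.00057114,  0.03540522]), 'grasp_force': 0.0, 'opening': 0.09328672988665461}
top [[388.86969404   0.         323.82957663]
 [  0.         388.86969404 200.39072379]
 [  0.           0.           1.        ]] -0.026287900117731352 [[ 0.02480664 -0.99961717 -0.01225314]
 [-0.99100239 -0.02297657 -0.13185731]
 [ 0.13152529  0.01541383 -0.99119297]] [-0.02278381  0.58304996  0.94000343]
side [[457.60867614   0.         314.69798334]
 [  0.         457.60867614 208.20256148]
 [  0.           0.           1.        ]] -0.0884710222845026 [[ 0.95848397 -0.28514086  0.00178324]
 [-0.19306043 -0.65353807 -0.73185768]
 [ 0.20984794  0.70112957 -0.68145518]] [-0.54329838  0.1640471   0.92647484]
```

View pics/top0.png

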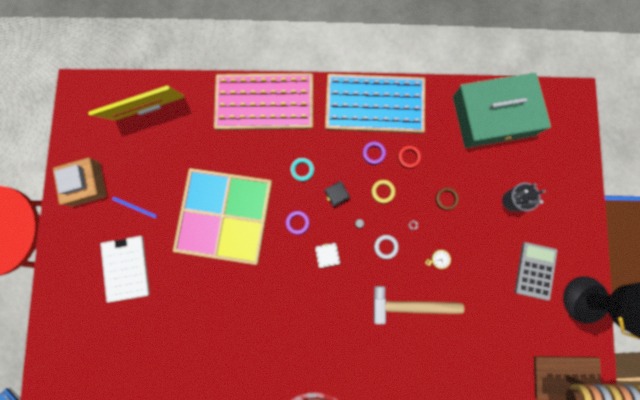

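View pics/side0.png

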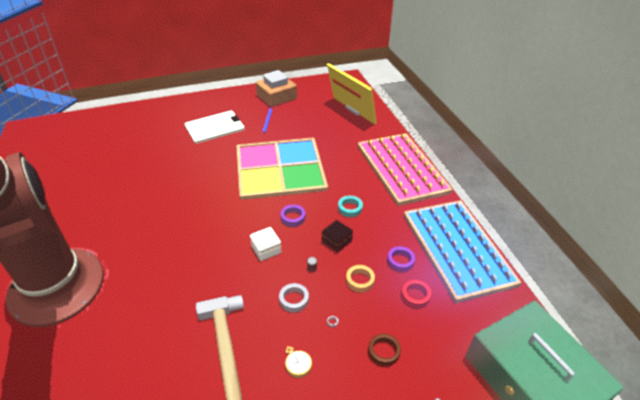

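The top view shows gold bangle (383,191), steel bangle (386,247), black box (338,194) and watch (441,259) with its bow to the left. The felts are blue (207,192), green (246,198), pink (199,232) and yellow (240,240). The side view agrees with this.

```bash
cat > h.py <<'E'
import numpy as np,cv2
def toworld(s,uv,z):
    p=cv2.undistortPoints(np.array(uv,float).reshape(-1,1,2),s["intrinsics"],np.array([float(s["k1"]),0,0,0])).reshape(-1,2)
    R,t=s["R"],s["t"];c=-R.T@t
    d=np.c_[p,np.ones(len(p))]@R
    return c+d*((z-c[2])/d[:,2])[:,None]
def blob(s,seed,win=34):
    """non-red (not table) component nearest the seed: convex hull and pixels"""
    im=s["image"].astype(float);r,g,b=im[...,0],im[...,1],im[...,2]
    h=im/ (im.sum(2,keepdims=True)+1)
    tab=np.array([178,20,30.]) if s.get("tab") is None else s["tab"]
    m=(np.linalg.norm(im-tab,axis=2)>45).astype(np.uint8)
    n,l,st,_=cv2.connectedComponentsWithStats(m)
    ys,xs=np.nonzero(l>0);k=np.argmin((xs-seed[0])**2+(ys-seed[1])**2)
    ys,xs=np.nonzero(l==l[ys[k],xs[k]]);P=np.c_[xs,ys].astype(np.float32)
    return P,cv2.convexHull(P).reshape(-1,2)
E
python3 - <<'E'
import numpy as np,cv2
from h import *
S={n:dict(np.load(n+"0.npz")) for n in("top","side")}
for n in S: S[n]["tab"]=np.median(S[n]["image"][150:300,100:500].reshape(-1,3),axis=0);print(S[n]["tab"])
seeds=dict(gold=((383,191),(360,278),.009),steel=((386,247),(294,297),.009),wood=((447,198),(384,349),.009),black=((338,194),(337,236),.02),white=((328,255),(265,243),.02),watch=((441,259),(298,363),.007),tray=((222,216),(280,167),.01),teal=((302,169),(350,206),.009),purp=((374,153),(400,258),.009),ball=((360,223),(312,264),.01),ring=((413,225),(333,321),.003),purp2=((297,222),(293,214),.009),red=((410,157),(416,293),.009))
for k,(a,b,z) in seeds.items():
    for n,sd in(("top",a),("side",b)):
        P,H=blob(S[n],sd);W=toworld(S[n],H,z)[:,:2].astype(np.float32)
        (c,wh,an)=cv2.minAreaRect(W);cc=cv2.minEnclosingCircle(W)
        D=S[n]["z_map"][P[:,1].astype(int),P[:,0].astype(int)]
        print(k,n,len(P),"rect",np.round(c,4),np.round(wh,3),round(an,1),"circ",np.round(cc[0],4),round(cc[1],3))
T=S["top"]
for k,uv in dict(blue=(207,192),green=(246,198),pink=(199,232),yellow=(240,240)).items():
    # felt by colour flood fill
    m=np.zeros((402,642),np.uint8);_,_,_,_=cv2.floodFill(T["image"].copy(),m,uv,255,(25,)*3,(25,)*3,8|cv2.FLOODFILL_FIXED_RANGE|cv2.FLOODFILL_MASK_ONLY)
    ys,xs=np.nonzero(m[1:-1,1:-1]);W=toworld(T,np.c_[xs,ys],.007)[:,:2].astype(np.float32)
    c,wh,an=cv2.minAreaRect(W);print(k,len(xs),np.round(c,4),np.round(wh,3),round(an,1),np.round(W.mean(0),4))
im=T["image"][130:330,160:480];cv2.imwrite("pics/c1.png",cv2.resize(im,(800,500),interpolation=cv2.INTER_CUBIC)[:,:,::-1])
E
```

```text
[175.  32.  36.]
[205.  63.  65.]
gold top 357 rect [ 0.6157 -0.1614] [0.063 0.062] 0.5 circ [ 0.6158 -0.1616] 0.033
gold side 549 rect [ 0.6168 -0.1596] [0.073 0.058] 70.6 circ [ 0.6143 -0.1583] 0.037
steel top 395 rect [ 0.4725 -0.1686] [0.063 0.064] 1.3 circ [ 0.4723 -0.1697] 0.033
steel side 624 rect [ 0.4733 -0.1666] [0.073 0.062] 73.6 circ [ 0.4734 -0.1673] 0.037
wood top 227 rect [ 0.5998 -0.326 ] [0.054 0.06 ] 45.3 circ [ 0.5994 -0.326 ] 0.03
wood side 648 rect [ 0.599  -0.3272] [0.069 0.058] 57.9 circ [ 0.5983 -0.3269] 0.035
black top 456 rect [ 0.6017 -0.0405] [0.058 0.056] 29.8 circ [ 0.6022 -0.0429] 0.036
black side 757 rect [ 0.6033 -0.0434] [0.08  0.073] 28.9 circ [ 0.6032 -0.0431] 0.051
white top 561 rect [ 0.4479 -0.0196] [0.061 0.06 ] 12.6 circ [ 0.4477 -0.0204] 0.038
white side 836 rect [ 0.4483 -0.0186] [0.069 0.087] 12.3 circ [ 0.4488 -0.0193] 0.053
watch top 384 rect [ 0.4404 -0.3059] [0.052 0.063] 48.4 circ [ 0.4401 -0.3025] 0.035
watch side 673 rect [ 0.4467 -0.3031] [0.061 0.048] 76.0 circ [ 0.4414 -0.3009] 0.033
tray top 7558 rect [0.5425 0.2542] [0.227 0.226
[... 647 characters left out ...]
.023 0.026] 1.3 circ [ 0.5296 -0.2402] 0.014
ring side 105 rect [ 0.5304 -0.2382] [0.027 0.023] 71.4 circ [ 0.5312 -0.2383] 0.014
purp2 top 362 rect [0.5297 0.0594] [0.062 0.062] 1.7 circ [0.5292 0.0591] 0.033
purp2 side 442 rect [0.5303 0.0609] [0.075 0.059] 74.3 circ [0.5303 0.0609] 0.039
red top 6 rect [ 0.7227 -0.2399] [0.013 0.002] 44.7 circ [ 0.7227 -0.2399] 0.007
red side 129282 rect [0.8017 0.6122] [2.144 3.462] 74.0 circ [0.9784 1.2278] 1.784
blue 1210 [0.6024 0.3014] [0.092 0.093] 82.7 [0.602  0.3016]
green 1258 [0.589 0.196] [0.093 0.094] 83.2 [0.5886 0.1958]
pink 1366 [0.4962 0.3134] [0.095 0.097] 82.7 [0.496  0.3134]
yellow 1416 [0.483  0.2079] [0.096 0.098] 82.6 [0.4826 0.208 ]
```

View pics/c1.png

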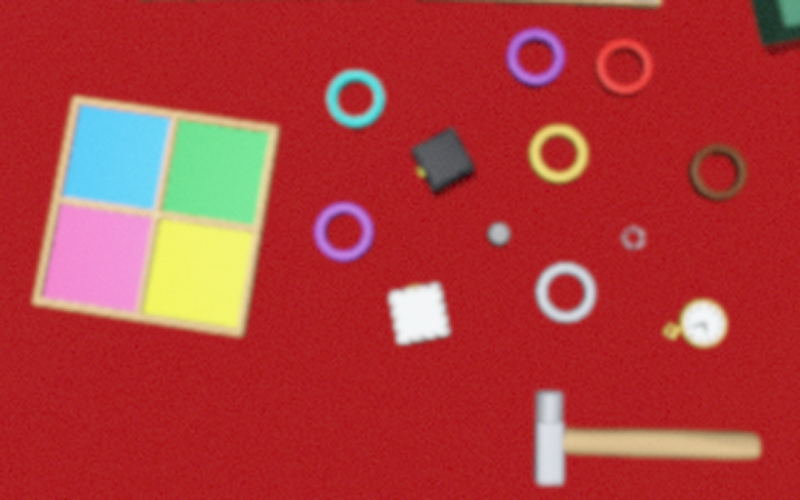

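```bash
python3 - <<'E'
import numpy as np,cv2
from h import *
for n in("top","side"):
    s=dict(np.load(n+"0.npz"));vs,us=np.mgrid[0:400,0:640]
    p=cv2.undistortPoints(np.c_[us.ravel(),vs.ravel()].astype(float).reshape(-1,1,2),s["intrinsics"],np.array([float(s["k1"]),0,0,0])).reshape(-1,2)
    z=s["z_map"].ravel();X=(np.c_[p,np.ones(len(p))]*z[:,None]-s["t"])@s["R"];X=X[z>0]
    print(n,np.median(X[:,2]))
    k=(X[:,2]>.05)&(X[:,0]>.05)&(X[:,0]<.85)&(X[:,1]>-.95)&(X[:,1]<.6)
    c=np.unique(np.floor(X[k][:,:2]/.05).astype(int),axis=0)
    for q in c:
        m=k&(np.floor(X[:,:2]/.05).astype(int)==q).all(1)
        if m.sum()>4: print(np.round(q*.05,2),round(X[m,2].min(),2),round(X[m,2].max(),2),m.sum(),end="; ")
    print()
s=dict(np.load("top0.npz"))
im=s["image"].astype(float)
# watch: dial (white) centre, gold bow
P,H=blob({**s,"tab":np.array([175,32,36.])},(441,259));W=toworld(s,P,.01)[:,:2]
px=s["image"][P[:,1].astype(int),P[:,0].astype(int)];d=px.min(1)>150
c=W[d].mean(0);far=W[np.argsort(-np.linalg.norm(W-c,axis=1))[:12]].mean(0)
print("watch",c,far,np.degrees(np.arctan2(*(far-c)[::-1])),d.sum())
E
```

```text
top -1.189678293724464e-05
[ 0.15 -0.7 ] 0.14 0.18 185; [ 0.15 -0.65] 0.05 0.18 384; [ 0.15 -0.6 ] 0.13 0.18 439; [ 0.15 -0.55] 0.13 0.17 138; [ 0.25 -0.7 ] 0.18 0.2 30; [ 0.25 -0.65] 0.17 0.18 11; [ 0.3 -0.7] 0.05 0.21 88; [ 0.3  -0.65] 0.12 0.23 591; [ 0.35 -0.7 ] 0.05 0.22 168; [ 0.35 -0.65] 0.12 0.23 721; [ 0.4 -0.7] 0.16 0.21 40; [ 0.4  -0.65] 0.19 0.2 6; [ 0.55 -0.55] 0.05 0.12 113; [ 0.55 -0.5 ] 0.05 0.12 151; [0.55 0.55] 0.05 0.08 59; [ 0.6  -0.55] 0.05 0.12 155; [ 0.6 -0.5] 0.05 0.12 155; [0.6  0.55] 0.05 0.08 146; [0.65 0.55] 0.05 0.06 28; [ 0.7  -0.45] 0.05 0.08 54; [ 0.7 -0.4] 0.05 0.08 81; [ 0.75 -0.6 ] 0.05 0.08 87; [ 0.75 -0.55] 0.05 0.08 294; [ 0.75 -0.5 ] 0.05 0.08 369; [ 0.75 -0.45] 0.05 0.08 395; [ 0.75 -0.4 ] 0.05 0.08 323; [0.75 0.45] 0.08 0.13 105; [0.75 0.5 ] 0.05 0.13 236; [0.75 0.55] 0.05 0.13 49; [ 0.8 -0.6] 0.07 0.08 71; [ 0.8  -0.55] 0.07 0.09 358; [ 0.8 -0.5] 0.07 0.1 379; [ 0.8  -0.45] 0.07 0.1 386; [ 0.8 -0.4] 0.05 0.08 397; [0.8  0.35] 0.05 0.13 137; [0.8 0.4] 0.05 0.13 264; [0.8  0.45] 0.05 0.13 172; [0.8 0.5] 0.05 0.08 12; 
side 0.00031312562613627584
[ 0.05 -0.1 ] 0.31 0.36 165; [ 0.05 -0.05] 0.05 0.35 2054; [0.05 0.  ] 0.05 0.32 456; [0.55 0.55] 0.05 0.07 13; [ 0.6 -0.5] 0.12 0.12 6; [0.6  0.55] 0.05 0.08 89; [0.65 0.55] 0.05 0.05 8; [ 0.7  -0.45] 0.05 0.08 288; [ 0.7 -0.4] 0.05 0.08 189; [ 0.75 -0.55] 0.06 0.08 254; [ 0.75 -0.5 ] 0.05 0.08 1072; [ 0.75 -0.45] 0.05 0.08 821; [ 0.75 -0.4 ] 0.07 0.08 422; [0.75 0.45] 0.08 0.13 62; [0.75 0.5 ] 0.05 0.13 174; [0.75 0.55] 0.05 0.13 47; [ 0.8  -0.55] 0.07 0.1 599; [ 0.8 -0.5] 0.07 0.1 887; [ 0.8  -0.45] 0.07 0.1 716; [ 0.8 -0.4] 0.07 0.08 527; [0.8  0.35] 0.05 0.13 138; [0.8 0.4] 0.05 0.13 275; [0.8  0.45] 0.05 0.13 182; [0.8 0.5] 0.05 0.09 28; 
watch [ 0.44411498 -0.30934423] [ 0.43404547 -0.27094957] 104.69561689549302 233
```

```bash
cat > plan.py <<'E'
# usage: plan.py hand x y z yaw [x y z yaw ...] : rows from the measured pose through waypoints
import sys,numpy as np
from bench import manip
from scipy.spatial.transform import Rotation as Ro
def main():
    o=manip.get_obs();a=list(map(float,sys.argv[1:]));h=a[0];W=np.array(a[1:]).reshape(-1,4)
    p=np.array(o["tool_pos"]);R=Ro.from_euler("xyz",o["orientation"],degrees=True);yaw=o["orientation"][2]
    print("t",round(o["time"],2),"at",np.round(p,4),np.round(o["orientation"],2),"open",round(o["opening"],4),"F",np.round(o["wrist_force"],1),round(float(o["grasp_force"]),1))
    for w in W:
        dy=(w[3]-yaw+180)%360-180;d=w[:3]-p
        n=max(1,int(np.ceil(max(np.linalg.norm(d)/.030,abs(dy)/7.6))));out=[]
        p0,y0=p.copy(),yaw
        for i in range(1,n+1):
            tp=p0+d*i/n;tR=Ro.from_euler("xyz",[180,0,y0+dy*i/n],degrees=True)
            s=np.clip(np.round(R.inv().apply(tp-p)/.03,2),-1,1)
            r=np.clip(np.round(np.degrees((R.inv()*tR).as_rotvec())/8,2),-1,1)
            p=p+R.apply(s*.03);R=R*Ro.from_rotvec(np.radians(r*8));out.append([h,*s,*r])
        yaw=R.as_euler("xyz",degrees=True)[2]
        for r in out: print(",".join(f"{v+0:g}" for v in r)+",")
        print("-- at",np.round(p,4),round(yaw,1))
main()
E
python3 plan.py 0.8 .19 -.48 .2 12.66 .6163 -.1605 .13 82.7
```

```text
t 0.1 at [ 0.1422 -0.6336  0.2366] [-179.87    0.     12.65] open 0.0933 F [-0.6  0.4  0.1] 0.0
0.8,0.45,-0.77,0.21,-0.02,0,0,
0.8,0.44,-0.78,0.2,0,0,0,
0.8,0.45,-0.77,0.2,0,0,0,
0.8,0.44,-0.78,0.2,0,0,0,
0.8,0.45,-0.77,0.21,0,0,0,
0.8,0.45,-0.78,0.2,0,0,0,
-- at [ 0.1901 -0.4798  0.2   ] 12.7
0.8,0.9,-0.4,0.13,0,0,-0.49,
0.8,0.93,-0.35,0.13,0,0,-0.48,
0.8,0.94,-0.28,0.13,0,0,-0.49,
0.8,0.96,-0.21,0.13,0,0,-0.49,
0.8,0.98,-0.15,0.13,0,0,-0.48,
0.8,0.98,-0.08,0.13,0,0,-0.49,
0.8,0.99,-0.01,0.13,0,0,-0.49,
0.8,0.98,0.05,0.13,0,0,-0.48,
0.8,0.98,0.12,0.12,0,0,-0.49,
0.8,0.97,0.19,0.13,0,0,-0.48,
0.8,0.95,0.25,0.13,0,0,-0.49,
0.8,0.94,0.31,0.13,0,0,-0.49,
0.8,0.91,0.38,0.13,0,0,-0.48,
0.8,0.88,0.44,0.13,0,0,-0.49,
0.8,0.86,0.49,0.13,0,0,-0.49,
0.8,0.81,0.56,0.13,0,0,-0.48,
0.8,0.78,0.61,0.13,0,0,-0.49,
0.8,0.73,0.66,0.13,0,0,-0.49,
-- at [ 0.6164 -0.1606  0.13  ] 82.7
```

Call:
{"name": "jog_arm", "arguments": {"commands": [0.8,0.45,-0.77,0.2,0,0,0,0.8,0.44,-0.78,0.2,0,0,0,0.8,0.45,-0.77,0.2,0,0,0,0.8,0.44,-0.78,0.2,0,0,0,0.8,0.45,-0.77,0.2,0,0,0,0.8,0.45,-0.78,0.2,0,0,0,0.8,0.9,-0.4,0.13,0,0,-0.49,0.8,0.93,-0.35,0.13,0,0,-0.48,0.8,0.94,-0.28,0.13,0,0,-0.49,0.8,0.96,-0.21,0.13,0,0,-0.49,0.8,0.98,-0.15,0.13,0,0,-0.48,0.8,0.98,-0.08,0.13,0,0,-0.49]}}

```text
time: 1.3
tool_pos: [0.3329, -0.373, 0.1779]
orientation: [-180.0, 0.0, 36.2]
wrist_force: [-0.0, -0.4, -0.7]
opening: 0.0746
grasp_force: 0.0
```

Call:
{"name": "jog_arm", "arguments": {"commands": [0.8,0.99,-0.01,0.13,0,0,-0.49,0.8,0.98,0.05,0.13,0,0,-0.48,0.8,0.98,0.12,0.12,0,0,-0.49,0.8,0.97,0.19,0.13,0,0,-0.48,0.8,0.95,0.25,0.13,0,0,-0.49,0.8,0.94,0.31,0.13,0,0,-0.49,0.8,0.91,0.38,0.13,0,0,-0.48,0.8,0.88,0.44,0.13,0,0,-0.49,0.8,0.86,0.49,0.13,0,0,-0.49,0.8,0.81,0.56,0.13,0,0,-0.48,0.8,0.78,0.61,0.13,0,0,-0.49,0.8,0.73,0.66,0.13,0,0,-0.49]}}

```text
time: 2.5
tool_pos: [0.6171, -0.1604, 0.1311]
orientation: [-179.9, 0.0, 82.9]
wrist_force: [0.2, -0.5, 0.5]
opening: 0.0745
grasp_force: 0.0
```

Call:
{"name": "jog_arm", "arguments": {"commands": [0.8,0,0,0,0,0,0,0.8,0,0,0,0,0,0]}}

```text
time: 2.7
tool_pos: [0.6161, -0.1608, 0.131]
orientation: [-179.9, 0.0, 82.8]
wrist_force: [-0.3, -0.4, -0.6]
opening: 0.0743
grasp_force: 0.0
```

```bash
python3 - <<'E'
from bench import manip
import cv2,numpy as np
s=manip.snapshot("wrist");cv2.imwrite("pics/w1.png",s["image"][:,:,::-1]);np.savez("w1.npz",**s);print(s["R"],s["t"])
E
python3 plan.py 0.8 .6163 -.1605 .024 82.7
```

```text
[[ 0.99204426 -0.12588214 -0.0013659 ]
 [-0.12132649 -0.95892454  0.25640518]
 [-0.03358663 -0.25419957 -0.96656842]] [-0.6307556  -0.08186305  0.26738456]
t 2.75 at [ 0.6155 -0.1622  0.1312] [-1.7989e+02  6.0000e-02  8.2660e+01] open 0.0744 F [-0.2  0.1 -0.7] 0.0
0.8,0.02,0.01,0.89,-0.01,0.01,0,
0.8,0.01,0,0.9,0,0,0,
0.8,0.01,0.01,0.89,0,0,0,
0.8,0.02,0,0.89,0,0,-0.01,
-- at [ 0.6163 -0.1604  0.0241] 82.7
```

View pics/w1.png

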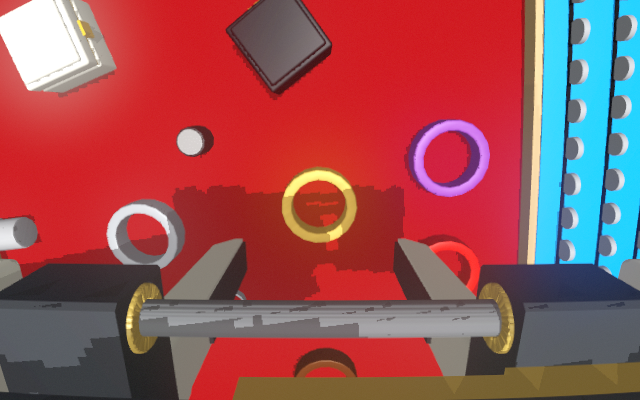

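The wrist view shows the gold bangle at (319,206), between the fingers. Steel is at (146,233) and the black box at (280,42). I'll use it to refine the positions.

```bash
python3 - <<'E'
import numpy as np,cv2
from h import *
s=dict(np.load("w1.npz"))
im=s["image"];hsv=cv2.cvtColor(im,cv2.COLOR_RGB2HSV)
def fit(m,z,name):
    n,l,st,c=cv2.connectedComponentsWithStats(m.astype(np.uint8));k=1+np.argmax(st[1:,4]);ys,xs=np.nonzero(l==k)
    W=toworld(s,np.c_[xs,ys],z)[:,:2].astype(np.float32);r=cv2.minAreaRect(W);c=cv2.minEnclosingCircle(W)
    print(name,len(xs),np.round(r[0],4),np.round(r[1],3),round(r[2],1),"circ",np.round(c[0],4),round(c[1],4))
b=np.zeros(im.shape[:2],bool);b[160:250,270:370]=1
fit(b&(hsv[...,0]>18)&(hsv[...,0]<35)&(hsv[...,1]>90),.014,"gold")
b[:]=0;b[190:272,95:190]=1;fit(b&(hsv[...,1]<70),.014,"steel")
b[:]=0;b[0:100,215:340]=1;fit(b&(im[...,0]<110)&(hsv[...,1]<90),.03,"black")
E
```

```text
gold 2170 [ 0.6148 -0.161 ] [0.058 0.058] 37.7 circ [ 0.6151 -0.1605] 0.0299
steel 3258 [ 0.4657 -0.1677] [0.06 0.08] 83.5 circ [ 0.4625 -0.1724] 0.0451
black 3552 [ 0.6039 -0.0398] [0.049 0.049] 29.5 circ [ 0.6049 -0.0419] 0.0325
```

Call:
{"name": "jog_arm", "arguments": {"commands": [0.8,0.02,0,0.89,0,0,0,0.8,0.01,0,0.9,0,0,0]}}

```text
time: 2.95
tool_pos: [0.6163, -0.1626, 0.0786]
orientation: [179.9, 0.1, 82.6]
wrist_force: [-0.0, -0.5, -0.2]
opening: 0.0742
grasp_force: 0.0
```

Call:
{"name": "jog_arm", "arguments": {"commands": [0.8,0.03,-0.02,0.9,0,0,0,0.8,0,0,0.6,0,0,0,0.8,0,0,0.28,0,0,0,0.8,0,0,0,0,0,0]}}

```text
time: 3.35
tool_pos: [0.6148, -0.1606, 0.0238]
orientation: [-179.8, 0.0, 82.6]
wrist_force: [0.1, -0.4, 0.2]
opening: 0.0746
grasp_force: 0.0
```

Call:
{"name": "jog_arm", "arguments": {"commands": [0,0,0,0,0,0,0,0,0,0,0,0,0,0,0,0,0,0,0,0,0,0,0,0,0,0,0,0,0,0,0,0,0,0,0]}}

```text
time: 3.85
tool_pos: [0.6168, -0.1596, 0.026]
orientation: [179.9, 0.0, 82.7]
wrist_force: [-1.7, -0.2, 6.2]
opening: 0.0579
grasp_force: 30.0
```

```bash
python3 plan.py 0 .6163 -.1605 .11 82.7 .5650 .05 .12 82.7 .497 .3130 .10 82.7
```

```text
t 3.85 at [ 0.6168 -0.1596  0.026 ] [1.7991e+02 4.0000e-02 8.2730e+01] open 0.0579 F [-1.7 -0.2  6.2] 30.0
0,-0.01,0,-0.93,0.01,0,0,
0,-0.01,-0.01,-0.94,0,0,0,
0,-0.01,0,-0.93,0,0,0,
-- at [ 0.6163 -0.1604  0.11  ] 82.7
0,0.84,-0.32,-0.04,0,0,0,
0,0.85,-0.33,-0.04,0,0,0,
0,0.84,-0.32,-0.05,0,0,0,
0,0.84,-0.32,-0.04,0,0,0,
0,0.84,-0.33,-0.04,0,0,0,
0,0.85,-0.32,-0.04,0,0,0,
0,0.84,-0.32,-0.05,0,0,0,
0,0.84,-0.32,-0.04,0,0,0,
-- at [0.5651 0.05   0.12  ] 82.7
0,0.84,-0.34,0.07,0,0,0,
0,0.84,-0.33,0.06,0,0,0,
0,0.84,-0.34,0.07,0,0,0,
0,0.84,-0.34,0.06,0,0,0,
0,0.85,-0.33,0.07,0,0,0,
0,0.84,-0.34,0.07,0,0,0,
0,0.84,-0.33,0.06,0,0,0,
0,0.84,-0.34,0.07,0,0,0,
0,0.84,-0.34,0.07,0,0,0,
0,0.84,-0.33,0.06,0,0,0,
-- at [0.4971 0.313  0.1001] 82.7
```

Call:
{"name": "jog_arm", "arguments": {"commands": [0,0,0,-0.5,0,0,0,0,0,0,-0.94,0,0,0,0,0,0,-0.94,0,0,0,0,0,0,-0.44,0,0,0,0,0.84,-0.32,-0.04,0,0,0,0,0.85,-0.33,-0.04,0,0,0,0,0.84,-0.32,-0.05,0,0,0,0,0.84,-0.32,-0.04,0,0,0,0,0.84,-0.33,-0.04,0,0,0,0,0.85,-0.32,-0.04,0,0,0,0,0.84,-0.32,-0.05,0,0,0,0,0.84,-0.32,-0.04,0,0,0]}}

```text
time: 5.05
tool_pos: [0.5644, 0.0521, 0.1194]
orientation: [-180.0, -0.0, 82.7]
wrist_force: [1.2, 0.2, -0.8]
opening: 0.0577
grasp_force: 30.0
```

Call:
{"name": "jog_arm", "arguments": {"commands": [0,0.84,-0.34,0.07,0,0,0,0,0.84,-0.33,0.06,0,0,0,0,0.84,-0.34,0.07,0,0,0,0,0.84,-0.34,0.06,0,0,0,0,0.85,-0.33,0.07,0,0,0,0,0.84,-0.34,0.07,0,0,0,0,0.84,-0.33,0.06,0,0,0,0,0.84,-0.34,0.07,0,0,0,0,0.84,-0.34,0.07,0,0,0,0,0.84,-0.33,0.06,0,0,0,0,0,0,0,0,0,0,0,0,0,0,0,0,0]}}

```text
time: 6.25
tool_pos: [0.4964, 0.3143, 0.0995]
orientation: [-180.0, 0.0, 82.8]
wrist_force: [0.7, 0.7, -1.1]
opening: 0.0577
grasp_force: 30.0
```

```bash
python3 - <<'E'
from bench import manip
import cv2,numpy as np
from h import *
for n in("wrist","top"):
    s=manip.snapshot(n);cv2.imwrite(f"pics/{n}2.png",s["image"][:,:,::-1]);np.savez(f"{n}2.npz",**s)
E
python3 plan.py 0 .497 .3130 .05 82.7 .497 .3130 .0345 82.7
```

```text
t 6.35 at [0.4975 0.3123 0.0995] [1.7999e+02 1.0000e-01 8.2620e+01] open 0.0576 F [-0.4  0.5 -0.7] 30.0
0,0.01,-0.01,0.83,0,0.01,0,
0,0.01,-0.01,0.82,0,0,-0.01,
-- at [0.497  0.3129 0.05  ] 82.7
0,0,0,0.52,0,0,0,
-- at [0.497  0.3129 0.0344] 82.7
```

View pics/wrist2.png

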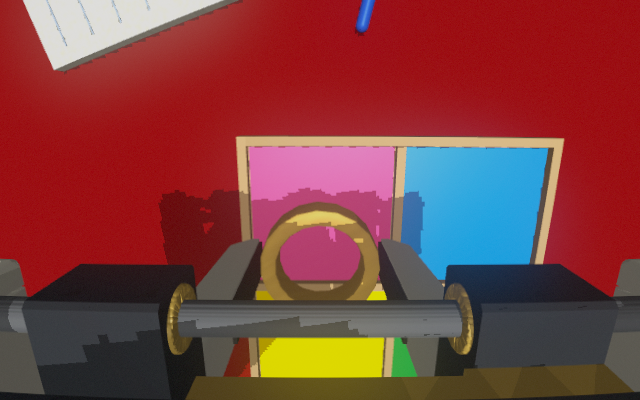

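The wrist view shows the held bangle at (319,252) above the pink felt, whose far corners are (248,147) and (396,146). The tray's far outer corners are (237,138) and (562,140).

```bash
python3 - <<'E'
import numpy as np
from h import *
s=dict(np.load("wrist2.npz"))
A,B=toworld(s,[(237,137),(563,139)],.0115)[:,:2];print(A,B,np.linalg.norm(A-B))
u=(B-A)/np.linalg.norm(B-A);print(np.degrees(np.arctan2(u[1],u[0])))
n=np.array([u[1],-u[0]]);m=(A+B)/2;c=m+n*.109
print("centre",c)
for k,i,j in(("pink",-1,-1),("blue",1,-1),("yellow",-1,1),("green",1,1)):print(k,np.round(c+u*.053*i+n*.053*j,4))
E
```

```text
[0.44878655 0.37510805] [0.66484326 0.3476571 ] 0.2177936076101437
-7.240885134781006
centre [0.54307642 0.25325185]
pink [0.4972 0.3125]
blue [0.6023 0.2991]
yellow [0.4838 0.2074]
green [0.589 0.194]
```

Call:
{"name": "jog_arm", "arguments": {"commands": [0,0,0,0.83,0,0,0,0,0,0,0.82,0,0,0,0,0,0,0.3,0,0,0,0,0,0,0,0,0,0]}}

```text
time: 6.75
tool_pos: [0.4967, 0.3122, 0.04]
orientation: [-179.9, 0.2, 82.6]
wrist_force: [-0.1, 1.0, -0.5]
opening: 0.0577
grasp_force: 30.0
```

Call:
{"name": "jog_arm", "arguments": {"commands": [0,0,0,0.15,0,0,0,0,0,0,0.08,0,0,0,0,0,0,0,0,0,0]}}

```text
time: 7.05
tool_pos: [0.4972, 0.3142, 0.0348]
orientation: [180.0, -0.0, 82.7]
wrist_force: [-0.4, 0.8, -0.0]
opening: 0.0576
grasp_force: 30.0
```

Call:
{"name": "jog_arm", "arguments": {"commands": [0,0,0,0.03,0,0,0,0,0,0,0,0,0,0]}}

```text
time: 7.25
tool_pos: [0.4971, 0.3143, 0.0337]
orientation: [180.0, -0.0, 82.7]
wrist_force: [0.8, -0.4, -0.6]
opening: 0.0579
grasp_force: 30.0
```

Call:
{"name": "jog_arm", "arguments": {"commands": [0,0,0,0.03,0,0,0,0,0,0,0,0,0,0]}}

```text
time: 7.45
tool_pos: [0.4972, 0.3143, 0.033]
orientation: [180.0, -0.0, 82.7]
wrist_force: [0.1, -0.3, 2.6]
opening: 0.0578
grasp_force: 30.0
```

Call:
{"name": "jog_arm", "arguments": {"commands": [0,0,0,0.03,0,0,0,0,0,0,0,0,0,0]}}

```text
time: 7.65
tool_pos: [0.4971, 0.3143, 0.0329]
orientation: [180.0, -0.0, 82.7]
wrist_force: [-2.4, -1.7, 7.7]
opening: 0.0574
grasp_force: 30.0
```

Call:
{"name": "jog_arm", "arguments": {"commands": [0,0,0,0.03,0,0,0,0,0,0,0,0,0,0]}}

```text
time: 7.85
tool_pos: [0.4972, 0.3143, 0.0329]
orientation: [179.9, -0.0, 82.7]
wrist_force: [-2.5, -2.4, 13.3]
opening: 0.0575
grasp_force: 30.0
```

Call:
{"name": "jog_arm", "arguments": {"commands": [0.69,0,0,-0.03,0,0,0,0.69,0,0,-0.02,0,0,0,0.69,0,0,0,0,0,0,0.69,0,0,-0.3,0,0,0,0.69,0,0,-0.9,0,0,0,0.69,0,0,-0.9,0,0,0,0.8,0,0,-0.6,0,0,0,0.8,0,0,0,0,0,0]}}

```text
time: 8.65
tool_pos: [0.4986, 0.3154, 0.1162]
orientation: [179.7, -0.3, 82.7]
wrist_force: [-0.2, -0.2, -0.9]
opening: 0.0732
grasp_force: 0.0
```

```bash
python3 plan.py 0.8 .54 .10 .12 82.7 .473 -.1676 .11 82.7 .473 -.1676 .03 82.7
```

```text
t 8.65 at [0.4986 0.3154 0.1162] [179.73  -0.26  82.72] open 0.0732 F [-0.2 -0.2 -0.9] 0.0
0.8,-0.87,0.29,-0.02,0.03,-0.03,0,
0.8,-0.87,0.28,-0.01,0,0,0,
0.8,-0.87,0.28,-0.02,0,0,0,
0.8,-0.86,0.29,-0.02,0,0,0,
0.8,-0.87,0.28,-0.01,0,0,0,
0.8,-0.87,0.29,-0.02,0,0,0,
0.8,-0.87,0.28,-0.01,0,0,0,
0.8,-0.87,0.29,-0.02,0,0,0,
-- at [0.54   0.0999 0.12  ] 82.7
0.8,-0.91,-0.11,0.03,0,0,0,
0.8,-0.92,-0.11,0.04,0,0,0,
0.8,-0.91,-0.11,0.03,0,0,0,
0.8,-0.91,-0.1,0.03,0,0,0,
0.8,-0.91,-0.11,0.03,0,0,0,
0.8,-0.92,-0.11,0.04,0,0,0,
0.8,-0.91,-0.11,0.03,0,0,0,
0.8,-0.91,-0.11,0.03,0,0,0,
0.8,-0.92,-0.11,0.04,0,0,0,
0.8,-0.91,-0.11,0.03,0,0,0,
-- at [ 0.4729 -0.1676  0.11  ] 82.7
0.8,0,0,0.89,0,0,0,
0.8,0,0,0.89,0,0,0,
0.8,0,0,0.89,0,0,0,
-- at [ 0.4729 -0.1676  0.0299] 82.7
```

Call:
{"name": "jog_arm", "arguments": {"commands": [0.8,-0.87,0.28,-0.02,0,0,0,0.8,-0.87,0.28,-0.01,0,0,0,0.8,-0.87,0.28,-0.02,0,0,0,0.8,-0.86,0.29,-0.02,0,0,0,0.8,-0.87,0.28,-0.01,0,0,0,0.8,-0.87,0.29,-0.02,0,0,0,0.8,-0.87,0.28,-0.01,0,0,0,0.8,-0.87,0.29,-0.02,0,0,0,0.8,-0.91,-0.11,0.03,0,0,0,0.8,-0.92,-0.11,0.04,0,0,0,0.8,-0.91,-0.11,0.03,0,0,0,0.8,-0.91,-0.1,0.03,0,0,0]}}

```text
time: 9.85
tool_pos: [0.5104, -0.0095, 0.1121]
orientation: [-179.9, 0.0, 82.7]
wrist_force: [0.9, 0.2, 0.2]
opening: 0.0743
grasp_force: 0.0
```

Call:
{"name": "jog_arm", "arguments": {"commands": [0.8,-0.91,-0.11,0.03,0,0,0,0.8,-0.92,-0.11,0.04,0,0,0,0.8,-0.91,-0.11,0.03,0,0,0,0.8,-0.91,-0.11,0.03,0,0,0,0.8,-0.92,-0.11,0.04,0,0,0,0.8,-0.91,-0.11,0.03,0,0,0,0.8,0,0,0,0,0,0,0.8,0,0,0,0,0,0]}}

```text
time: 10.65
tool_pos: [0.4705, -0.1688, 0.1065]
orientation: [-179.9, -0.1, 82.7]
wrist_force: [-0.4, 1.7, 0.6]
opening: 0.0748
grasp_force: 0.0
```

```bash
python3 - <<'E'
from bench import manip
import cv2,numpy as np
from h import *
s=manip.snapshot("wrist");cv2.imwrite("pics/wrist3.png",s["image"][:,:,::-1]);np.savez("wrist3.npz",**s)
im=s["image"];hsv=cv2.cvtColor(im,cv2.COLOR_RGB2HSV)
m=((hsv[...,1]<70)&(im[...,0]>90)).astype(np.uint8);m[255:]=0
n,l,st,c=cv2.connectedComponentsWithStats(m)
for k in range(1,n):
    if st[k,4]>500:
        ys,xs=np.nonzero(l==k);W=toworld(s,np.c_[xs,ys],.014)[:,:2].astype(np.float32);q=cv2.minEnclosingCircle(W);print(st[k],np.round(q[0],4),round(q[1],4),np.round(cv2.minAreaRect(W)[0],4))
t=manip.snapshot("top");np.savez("top3.npz",**t)
P,H=blob({**t,"tab":np.array([175,32,36.])},(207,225))
m=np.zeros((402,642),np.uint8);hs=cv2.cvtColor(t["image"],cv2.COLOR_RGB2HSV);w=hs[210:255,180:222];g=(w[...,0]>12)&(w[...,0]<35)&(w[...,1]>70);
n,l,st,c=cv2.connectedComponentsWithStats(g.astype(np.uint8));print([(list(a),np.round(b,1).tolist()) for a,b in zip(st,c) if a[4]>30])
cv2.imwrite("pics/t3.png",cv2.resize(t["image"][150:270,160:360],None,fx=4,fy=4,interpolation=cv2.INTER_CUBIC)[:,:,::-1])
E
python3 plan.py 0.8 .473 -.1676 .03 82.7
```

```text
[ 208    0   97   47 3120] [ 0.4477 -0.0316] 0.0303 [ 0.4466 -0.0399]
[384  86  32  33 819] [ 0.5315 -0.1001] 0.0104 [ 0.5317 -0.0994]
[ 282  172   83   83 3043] [ 0.4722 -0.1686] 0.0302 [ 0.4726 -0.1687]
[  52  193  136   53 5017] [ 0.3263 -0.1553] 0.0513 [ 0.3264 -0.1532]
[([np.int32(0), np.int32(0), np.int32(42), np.int32(45), np.int32(1492)], [20.2, 20.8]), ([np.int32(0), np.int32(0), np.int32(5), np.int32(17), np.int32(34)], [1.0, 6.0]), ([np.int32(6), np.int32(12), np.int32(23), np.int32(22), np.int32(199)], [17.2, 22.5]), ([np.int32(35), np.int32(12), np.int32(7), np.int32(33), np.int32(120)], [39.2, 32.7]), ([np.int32(0), np.int32(41), np.int32(25), np.int32(4), np.int32(45)], [10.4, 42.7])]
t 10.75 at [ 0.4713 -0.1673  0.1069] [-1.7998e+02 -8.0000e-02  8.2860e+01] open 0.0746 F [-0.2 -0.1  0. ] 0.0
0.8,0,0.02,0.85,0,-0.01,0.01,
0.8,0,0.02,0.86,0,0,0,
0.8,-0.01,0.02,0.85,0,0,0.01,
-- at [ 0.473  -0.1677  0.0301] 82.7
```

View pics/t3.png

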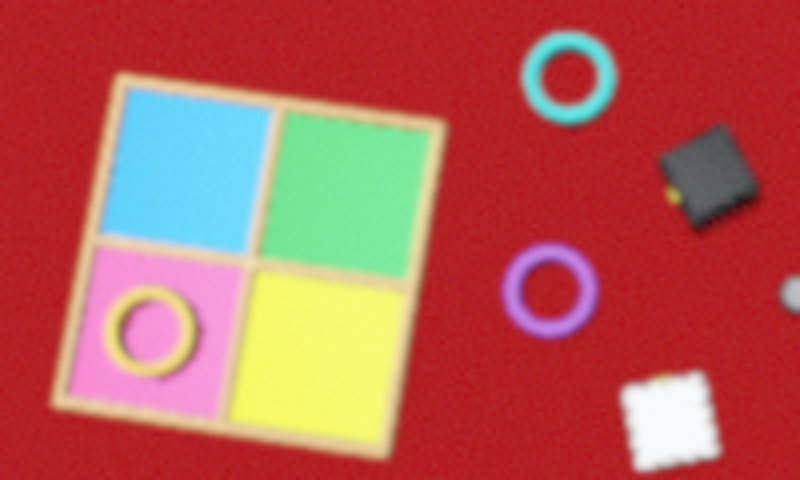

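View pics/wrist3.png

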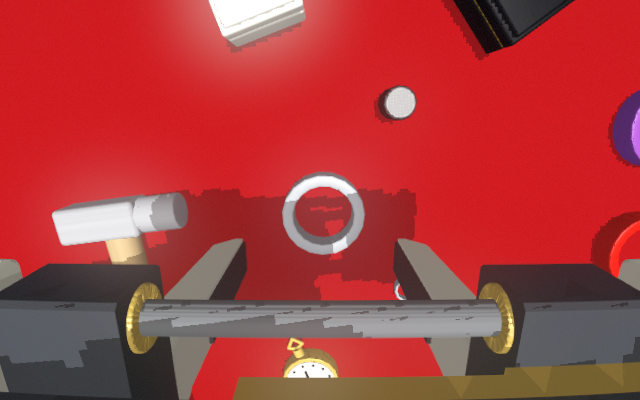

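The gold bangle sits centred on the pink felt at crop (152,331). The steel bangle lies between the fingers at (323,214), with nothing in the way.

Call:
{"name": "jog_arm", "arguments": {"commands": [0.8,-0.01,0.02,0.85,0,0,0,0.8,0,0.01,0.86,0,0,0,0.8,0,0,0.85,0,0,0,0.8,0,0,0.2,0,0,0,0.8,0,0,0,0,0,0]}}

```text
time: 11.25
tool_pos: [0.4718, -0.1678, 0.0238]
orientation: [-179.9, -0.1, 82.9]
wrist_force: [-0.3, 0.8, -0.0]
opening: 0.0742
grasp_force: 0.0
```

Call:
{"name": "jog_arm", "arguments": {"commands": [0,0,0,0,0,0,0,0,0,0,0,0,0,0,0,0,0,0,0,0,0,0,0,0,0,0,0,0,0,0,0,0,0,0,0]}}

```text
time: 11.75
tool_pos: [0.4727, -0.1694, 0.0254]
orientation: [179.9, 0.0, 82.7]
wrist_force: [-1.2, 0.9, 6.7]
opening: 0.0579
grasp_force: 30.0
```

```bash
python3 plan.py 0 .473 -.1676 .11 82.7 .54 .06 .12 82.7 .6023 .2995 .09 82.7
```

```text
t 11.75 at [ 0.4727 -0.1694  0.0254] [1.7987e+02 1.0000e-02 8.2740e+01] open 0.0579 F [-1.2  0.9  6.7] 30.0
0,0.02,0,-0.94,0.02,0,0,
0,0.02,0,-0.94,0,0,0,
0,0.02,0,-0.94,0,0,0,
-- at [ 0.4729 -0.1676  0.11  ] 82.7
0,0.98,0.16,-0.04,0,0,0,
0,0.97,0.15,-0.04,0,0,0,
0,0.98,0.16,-0.05,0,0,0,
0,0.97,0.16,-0.04,0,0,0,
0,0.98,0.16,-0.04,0,0,0,
0,0.98,0.15,-0.04,0,0,0,
0,0.97,0.16,-0.04,0,0,0,
0,0.98,0.16,-0.04,0,0,0,
-- at [0.54   0.0601 0.1199] 82.7
0,0.91,0.12,0.11,0,0,0,
0,0.91,0.11,0.11,0,0,0,
0,0.91,0.12,0.11,0,0,0,
0,0.91,0.12,0.11,0,0,0,
0,0.9,0.11,0.11,0,0,0,
0,0.91,0.12,0.11,0,0,0,
0,0.91,0.12,0.11,0,0,0,
0,0.91,0.11,0.11,0,0,0,
0,0.91,0.12,0.11,0,0,0,
-- at [0.6023 0.2995 0.0901] 82.7
```

Call:
{"name": "jog_arm", "arguments": {"commands": [0,0,0,-0.5,0,0,0,0,0,0,-0.94,0,0,0,0,0,0,-0.94,0,0,0,0,0,0,-0.44,0,0,0,0,0.98,0.16,-0.04,0,0,0,0,0.97,0.15,-0.04,0,0,0,0,0.98,0.16,-0.05,0,0,0,0,0.97,0.16,-0.04,0,0,0,0,0.98,0.16,-0.04,0,0,0,0,0.98,0.15,-0.04,0,0,0,0,0.97,0.16,-0.04,0,0,0,0,0.98,0.16,-0.04,0,0,0]}}

```text
time: 12.95
tool_pos: [0.5389, 0.0591, 0.1189]
orientation: [-180.0, 0.0, 82.7]
wrist_force: [0.3, 0.2, -0.2]
opening: 0.0577
grasp_force: 30.0
```

Call:
{"name": "jog_arm", "arguments": {"commands": [0,0.91,0.12,0.11,0,0,0,0,0.91,0.11,0.11,0,0,0,0,0.91,0.12,0.11,0,0,0,0,0.91,0.12,0.11,0,0,0,0,0.9,0.11,0.11,0,0,0,0,0.91,0.12,0.11,0,0,0,0,0.91,0.12,0.11,0,0,0,0,0.91,0.11,0.11,0,0,0,0,0.91,0.12,0.11,0,0,0,0,0,0,0,0,0,0,0,0,0,0,0,0,0]}}

```text
time: 14.05
tool_pos: [0.6007, 0.2976, 0.0886]
orientation: [-179.9, 0.1, 82.8]
wrist_force: [-0.2, -0.4, -0.7]
opening: 0.0578
grasp_force: 30.0
```

```bash
python3 plan.py 0 .6023 .2995 .038 82.7
```

```text
t 14.05 at [0.6007 0.2976 0.0886] [-1.7994e+02  7.0000e-02  8.2790e+01] open 0.0578 F [-0.2 -0.4 -0.7] 30.0
0,0.04,0.02,0.84,-0.01,0.01,0.01,
0,0.03,0.03,0.85,0,0,0,
-- at [0.6024 0.2995 0.0379] 82.7
```

Call:
{"name": "jog_arm", "arguments": {"commands": [0,0.02,0.02,0.84,0,0,0,0,0.02,0.02,0.8,0,0,0,0,0,0,0.04,0,0,0,0,0,0,0.04,0,0,0,0,0,0,0.04,0,0,0,0,0,0,0,0,0,0]}}

```text
time: 14.65
tool_pos: [0.6034, 0.2988, 0.0378]
orientation: [179.9, -0.1, 82.7]
wrist_force: [0.3, 0.7, -0.1]
opening: 0.0578
grasp_force: 30.0
```

Call:
{"name": "jog_arm", "arguments": {"commands": [0,0,0,0.03,0,0,0,0,0,0,0,0,0,0]}}

```text
time: 14.85
tool_pos: [0.6028, 0.2989, 0.036]
orientation: [180.0, -0.0, 82.7]
wrist_force: [0.4, 0.1, -0.5]
opening: 0.0576
grasp_force: 30.0
```

Call:
{"name": "jog_arm", "arguments": {"commands": [0,0,0,0.03,0,0,0,0,0,0,0,0,0,0]}}

```text
time: 15.05
tool_pos: [0.6026, 0.2988, 0.0346]
orientation: [-180.0, 0.0, 82.7]
wrist_force: [0.1, 0.8, -0.4]
opening: 0.0581
grasp_force: 30.0
```

Call:
{"name": "jog_arm", "arguments": {"commands": [0,0,0,0.03,0,0,0,0,0,0,0.03,0,0,0,0,0,0,0,0,0,0]}}

```text
time: 15.35
tool_pos: [0.6026, 0.2988, 0.0327]
orientation: [-180.0, 0.0, 82.7]
wrist_force: [0.5, -0.6, -1.4]
opening: 0.0574
grasp_force: 30.0
```

Call:
{"name": "jog_arm", "arguments": {"commands": [0,0,0,0.03,0,0,0,0,0,0,0,0,0,0]}}

```text
time: 15.55
tool_pos: [0.6026, 0.2988, 0.0326]
orientation: [180.0, 0.0, 82.7]
wrist_force: [-1.8, -1.0, 3.6]
opening: 0.058
grasp_force: 30.0
```

Call:
{"name": "jog_arm", "arguments": {"commands": [0,0,0,0.02,0,0,0,0,0,0,0,0,0,0]}}

```text
time: 15.75
tool_pos: [0.6026, 0.2989, 0.0325]
orientation: [180.0, 0.0, 82.7]
wrist_force: [-1.9, -1.8, 7.8]
opening: 0.0581
grasp_force: 30.0
```

Call:
{"name": "jog_arm", "arguments": {"commands": [0.69,0,0,-0.02,0,0,0,0.69,0,0,-0.01,0,0,0,0.69,0,0,0,0,0,0,0.69,0,0,-0.3,0,0,0,0.69,0,0,-0.9,0,0,0,0.69,0,0,-0.9,0,0,0,0.8,0,0,-0.6,0,0,0,0.8,0,0,0,0,0,0]}}

```text
time: 16.55
tool_pos: [0.6047, 0.3002, 0.117]
orientation: [179.7, -0.3, 82.7]
wrist_force: [0.4, 0.3, -0.1]
opening: 0.073
grasp_force: 0.0
```

```bash
python3 plan.py 0.82 .603 -.041 .12 119.7 .603 -.041 .032 119.7
```

```text
t 16.55 at [0.6047 0.3002 0.117 ] [179.67  -0.27  82.72] open 0.073 F [ 0.4  0.3 -0.1] 0.0
0.82,-0.94,0.12,-0.01,0.04,-0.03,-0.39,
0.82,-0.95,0.06,-0.01,0,0,-0.38,
0.82,-0.94,0.01,-0.01,0,0,-0.39,
0.82,-0.95,-0.03,-0.01,0,0,-0.38,
0.82,-0.94,-0.09,-0.01,0,0,-0.39,
0.82,-0.94,-0.14,-0.01,0,0,-0.38,
0.82,-0.93,-0.19,0,0,0,-0.39,
0.82,-0.92,-0.24,-0.01,0,0,-0.38,
0.82,-0.9,-0.29,-0.01,0,0,-0.39,
0.82,-0.89,-0.33,-0.01,0,0,-0.38,
0.82,-0.86,-0.38,-0.01,0,0,-0.39,
0.82,-0.85,-0.43,-0.01,0,0,-0.38,
-- at [ 0.6031 -0.041   0.12  ] 119.7
0.82,0,0,0.98,0,0,0,
0.82,0,0,0.98,0,0,0,
0.82,0,0,0.97,0,0,0,
-- at [ 0.6031 -0.0409  0.0321] 119.7
```

Call:
{"name": "jog_arm", "arguments": {"commands": [0.82,-0.94,0.12,-0.01,0,0,-0.39,0.82,-0.95,0.06,-0.01,0,0,-0.38,0.82,-0.94,0.01,-0.01,0,0,-0.39,0.82,-0.95,-0.03,-0.01,0,0,-0.38,0.82,-0.94,-0.09,-0.01,0,0,-0.39,0.82,-0.94,-0.14,-0.01,0,0,-0.38,0.82,-0.93,-0.19,0,0,0,-0.39,0.82,-0.92,-0.24,-0.01,0,0,-0.38,0.82,-0.9,-0.29,-0.01,0,0,-0.39,0.82,-0.89,-0.33,-0.01,0,0,-0.38,0.82,-0.86,-0.38,-0.01,0,0,-0.39,0.82,-0.85,-0.43,-0.01,0,0,-0.38]}}

```text
time: 17.75
tool_pos: [0.6004, -0.0436, 0.1154]
orientation: [-179.9, -0.1, 119.8]
wrist_force: [0.4, 1.0, 0.2]
opening: 0.0765
grasp_force: 0.0
```

Call:
{"name": "jog_arm", "arguments": {"commands": [0.82,0,0,0,0,0,0,0.82,0,0,0,0,0,0]}}

```text
time: 17.95
tool_pos: [0.6006, -0.0428, 0.1156]
orientation: [-179.9, -0.1, 119.6]
wrist_force: [-0.8, 0.6, 0.4]
opening: 0.0764
grasp_force: 0.0
```

```bash
python3 - <<'E'
from bench import manip
import cv2,numpy as np
from h import *
s=manip.snapshot("wrist");cv2.imwrite("pics/wrist4.png",s["image"][:,:,::-1]);np.savez("wrist4.npz",**s)
E
python3 plan.py 0.82 .603 -.041 .032 119.7
```

```text
t 18.0 at [ 0.6008 -0.0412  0.1159] [-1.7999e+02 -1.0000e-01  1.1971e+02] open 0.0762 F [0.6 0.1 0.8] 0.0
0.82,-0.01,0.02,0.93,0,-0.01,0,
0.82,-0.01,0.03,0.93,0,0,0,
0.82,-0.01,0.02,0.94,0,0,0,
-- at [ 0.603  -0.0409  0.0319] 119.7
```

View pics/wrist4.png

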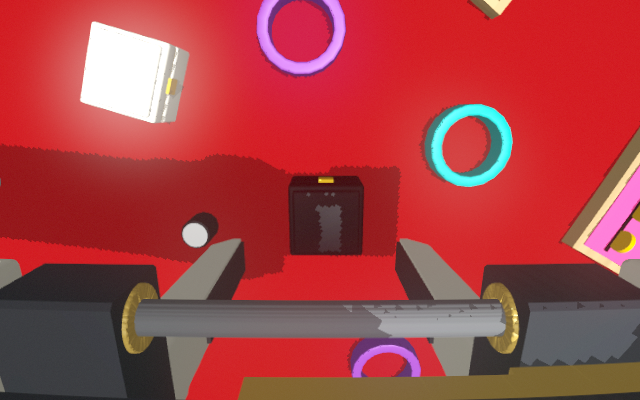

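The wrist view shows the black box aligned between the fingers, with its top face at about (290–362, 190–255) and its clasp at (326,180). The grey cylinder at (195,234) stays clear.

```bash
python3 - <<'E'
import numpy as np
from h import *
s=dict(np.load("wrist4.npz"))
W=toworld(s,[(290,192),(362,192),(363,255),(289,255)],.04);print(W,W.mean(0),np.linalg.norm(W[0]-W[1]),np.linalg.norm(W[1]-W[2]))
E
```

```text
[[ 0.57369139 -0.03446032  0.04      ]
 [ 0.61405921 -0.01154589  0.04      ]
 [ 0.63739463 -0.04855265  0.04      ]
 [ 0.59383235 -0.07326816  0.04      ]] [ 0.60474439 -0.04195675  0.04      ] 0.046418019614277134 0.04374976031601901
```

Call:
{"name": "jog_arm", "arguments": {"commands": [0.82,-0.01,0.02,0.93,0,0,0,0.82,-0.01,0.02,0.93,0,0,0]}}

```text
time: 18.2
tool_pos: [0.6034, -0.0396, 0.0609]
orientation: [179.8, -0.0, 119.8]
wrist_force: [-0.2, 0.2, -1.0]
opening: 0.0762
grasp_force: 0.0
```

Call:
{"name": "jog_arm", "arguments": {"commands": [0.82,-0.04,0,0.7,0,0,0,0.82,0,0,0.4,0,0,0,0.82,0,0,0,0,0,0]}}

```text
time: 18.5
tool_pos: [0.6019, -0.0416, 0.0261]
orientation: [-179.9, -0.1, 119.8]
wrist_force: [-0.2, -0.1, 0.0]
opening: 0.076
grasp_force: 0.0
```

Call:
{"name": "jog_arm", "arguments": {"commands": [0,0,0,0,0,0,0,0,0,0,0,0,0,0,0,0,0,0,0,0,0,0,0,0,0,0,0,0,0,0,0,0,0,0,0,0,0,0,0,0,0,0]}}

```text
time: 19.1
tool_pos: [0.6039, -0.0433, 0.0287]
orientation: [179.9, 0.1, 119.7]
wrist_force: [-0.0, 0.2, 5.8]
opening: 0.0502
grasp_force: 30.0
```

```bash
python3 plan.py 0 .603 -.041 .13 119.7  .4838 .2074 .10 82.7 .4838 .2074 .042 82.7
```

```text
t 19.1 at [ 0.6039 -0.0433  0.0287] [1.7990e+02 5.0000e-02 1.1968e+02] open 0.0502 F [-0.   0.2  5.8] 30.0
0,0.02,0,-0.84,0.01,0.01,0,
0,0.02,0.01,-0.85,0,0,0,
0,0.02,0,-0.84,0,0,0,
0,0.02,0,-0.85,0,0,0,
-- at [ 0.6029 -0.0411  0.1301] 119.7
0,0.92,0.07,0.1,0,0,0.46,
0,0.91,0,0.1,0,0,0.46,
0,0.92,-0.05,0.1,0,0,0.47,
0,0.91,-0.11,0.1,0,0,0.46,
0,0.9,-0.18,0.1,0,0,0.46,
0,0.89,-0.22,0.1,0,0,0.46,
0,0.88,-0.29,0.11,0,0,0.47,
0,0.85,-0.34,0.1,0,0,0.46,
0,0.83,-0.4,0.1,0,0,0.46,
0,0.8,-0.45,0.1,0,0,0.46,
-- at [0.4837 0.2074 0.0999] 82.7
0,0,0,0.97,0,0,0,
0,0,0,0.96,0,0,0,
-- at [0.4837 0.2074 0.042 ] 82.7
```

Call:
{"name": "jog_arm", "arguments": {"commands": [0,0,0,-0.5,0,0,0,0,0,0,-0.95,0,0,0,0,0,0,-0.95,0,0,0,0,0.04,0,-0.9,0,0,0,0,0.92,0.07,0.1,0,0,0.46,0,0.91,0,0.1,0,0,0.46,0,0.92,-0.05,0.1,0,0,0.47,0,0.91,-0.11,0.1,0,0,0.46,0,0.9,-0.18,0.1,0,0,0.46,0,0.89,-0.22,0.1,0,0,0.46,0,0.88,-0.29,0.11,0,0,0.47,0,0.85,-0.34,0.1,0,0,0.46]}}

```text
time: 20.3
tool_pos: [0.5063, 0.1573, 0.1028]
orientation: [-180.0, -0.0, 89.9]
wrist_force: [0.7, 0.1, 0.8]
opening: 0.0498
grasp_force: 30.0
```

Call:
{"name": "jog_arm", "arguments": {"commands": [0,0.83,-0.4,0.1,0,0,0.46,0,0.8,-0.45,0.1,0,0,0.46,0,0,0,0,0,0,0,0,0,0,0,0,0,0]}}

```text
time: 20.7
tool_pos: [0.4828, 0.2064, 0.0968]
orientation: [-180.0, 0.0, 82.9]
wrist_force: [0.6, 0.2, -0.8]
opening: 0.0497
grasp_force: 30.0
```

```bash
python3 plan.py 0 .4838 .2074 .042 82.7
```

```text
t 20.7 at [0.4828 0.2064 0.0968] [-1.7999e+02  3.0000e-02  8.2870e+01] open 0.0497 F [ 0.6  0.2 -0.8] 30.0
0,0.02,0.01,0.91,0,0,0.01,
0,0.02,0.02,0.92,0,0,0.01,
-- at [0.4839 0.2074 0.0419] 82.7
```

Call:
{"name": "jog_arm", "arguments": {"commands": [0,0.02,0.01,0.91,0,0,0,0,0.02,0.02,0.85,0,0,0,0,0,0,0.05,0,0,0,0,0,0,0.04,0,0,0,0,0,0,0,0,0,0]}}

```text
time: 21.2
tool_pos: [0.4852, 0.2068, 0.0418]
orientation: [179.9, -0.0, 82.7]
wrist_force: [-1.0, 1.0, -1.1]
opening: 0.0498
grasp_force: 30.0
```

Call:
{"name": "jog_arm", "arguments": {"commands": [0,0,0,0.04,0,0,0,0,0,0,0.03,0,0,0,0,0,0,0,0,0,0]}}

```text
time: 21.5
tool_pos: [0.4845, 0.2072, 0.0392]
orientation: [180.0, -0.0, 82.7]
wrist_force: [-0.0, 0.4, -1.2]
opening: 0.0497
grasp_force: 30.0
```

Call:
{"name": "jog_arm", "arguments": {"commands": [0,0,0,0.03,0,0,0,0,0,0,0,0,0,0]}}

```text
time: 21.7
tool_pos: [0.4842, 0.2072, 0.0379]
orientation: [-180.0, -0.0, 82.7]
wrist_force: [0.6, -0.1, -0.8]
opening: 0.0499
grasp_force: 30.0
```

Call:
{"name": "jog_arm", "arguments": {"commands": [0,0,0,0.04,0,0,0,0,0,0,0,0,0,0]}}

```text
time: 21.9
tool_pos: [0.4841, 0.2072, 0.0365]
orientation: [-180.0, 0.0, 82.7]
wrist_force: [-0.3, -0.1, -0.6]
opening: 0.0497
grasp_force: 30.0
```

Call:
{"name": "jog_arm", "arguments": {"commands": [0,0,0,0.03,0,0,0,0,0,0,0,0,0,0]}}

```text
time: 22.1
tool_pos: [0.4843, 0.2073, 0.0357]
orientation: [180.0, -0.0, 82.7]
wrist_force: [0.6, 0.4, -1.0]
opening: 0.0499
grasp_force: 30.0
```

Call:
{"name": "jog_arm", "arguments": {"commands": [0,0,0,0.02,0,0,0,0,0,0,0,0,0,0]}}

```text
time: 22.3
tool_pos: [0.4842, 0.2072, 0.0356]
orientation: [180.0, 0.0, 82.7]
wrist_force: [-1.7, -0.5, 3.6]
opening: 0.0498
grasp_force: 30.0
```

Call:
{"name": "jog_arm", "arguments": {"commands": [0.66,0,0,-0.01,0,0,0,0.66,0,0,0,0,0,0,0.66,0,0,0,0,0,0,0.66,0,0,-0.3,0,0,0,0.66,0,0,-0.9,0,0,0,0.66,0,0,-0.9,0,0,0,0.8,0,0,-0.8,0,0,0,0.8,0,0,0,0,0,0]}}

```text
time: 23.1
tool_pos: [0.4863, 0.2084, 0.126]
orientation: [179.6, -0.2, 82.7]
wrist_force: [0.6, 0.1, -0.3]
opening: 0.0718
grasp_force: 0.0
```

```bash
python3 plan.py 0.8 .51 -.05 .12 93 .445 -.3085 .11 104.8
```

```text
t 23.1 at [0.4863 0.2084 0.126 ] [179.64  -0.25  82.72] open 0.0718 F [ 0.6  0.1 -0.3] 0.0
0.8,-0.94,0.21,0.02,0.05,-0.03,-0.14,
0.8,-0.94,0.19,0.02,0,0,-0.15,
0.8,-0.95,0.17,0.02,0,0,-0.14,
0.8,-0.95,0.15,0.03,0,0,-0.14,
0.8,-0.95,0.13,0.02,0,0,-0.14,
0.8,-0.95,0.12,0.02,0,0,-0.15,
0.8,-0.96,0.09,0.02,0,0,-0.14,
0.8,-0.96,0.08,0.02,0,0,-0.14,
0.8,-0.95,0.05,0.03,0,0,-0.15,
-- at [ 0.5099 -0.0499  0.1199] 93.0
0.8,-0.94,-0.29,0.04,0,0,-0.16,
0.8,-0.94,-0.31,0.03,0,0,-0.17,
0.8,-0.93,-0.34,0.04,0,0,-0.16,
0.8,-0.92,-0.35,0.04,0,0,-0.16,
0.8,-0.92,-0.38,0.03,0,0,-0.17,
0.8,-0.9,-0.39,0.04,0,0,-0.16,
0.8,-0.9,-0.42,0.04,0,0,-0.16,
0.8,-0.88,-0.44,0.03,0,0,-0.17,
0.8,-0.88,-0.45,0.04,0,0,-0.16,
-- at [ 0.4451 -0.3086  0.11  ] 104.8
```

Call:
{"name": "jog_arm", "arguments": {"commands": [0.8,-0.94,0.21,0.02,0,0,-0.14,0.8,-0.94,0.19,0.02,0,0,-0.15,0.8,-0.95,0.17,0.02,0,0,-0.14,0.8,-0.95,0.15,0.03,0,0,-0.14,0.8,-0.95,0.13,0.02,0,0,-0.14,0.8,-0.95,0.12,0.02,0,0,-0.15,0.8,-0.96,0.09,0.02,0,0,-0.14,0.8,-0.96,0.08,0.02,0,0,-0.14,0.8,-0.95,0.05,0.03,0,0,-0.15,0.8,-0.94,-0.29,0.04,0,0,-0.16,0.8,-0.94,-0.31,0.03,0,0,-0.17,0.8,-0.93,-0.34,0.04,0,0,-0.16]}}

```text
time: 24.3
tool_pos: [0.4853, -0.1383, 0.1125]
orientation: [-179.9, -0.0, 97.0]
wrist_force: [0.2, -0.1, 0.9]
opening: 0.0741
grasp_force: 0.0
```

Call:
{"name": "jog_arm", "arguments": {"commands": [0.8,-0.92,-0.35,0.04,0,0,-0.16,0.8,-0.92,-0.38,0.03,0,0,-0.17,0.8,-0.9,-0.39,0.04,0,0,-0.16,0.8,-0.9,-0.42,0.04,0,0,-0.16,0.8,-0.88,-0.44,0.03,0,0,-0.17,0.8,-0.88,-0.45,0.04,0,0,-0.16,0.8,0,0,0,0,0,0,0.8,0,0,0,0,0,0]}}

```text
time: 25.1
tool_pos: [0.4425, -0.3097, 0.1059]
orientation: [-180.0, -0.1, 104.7]
wrist_force: [0.6, 0.3, 0.8]
opening: 0.0746
grasp_force: 0.0
```

```bash
python3 - <<'E'
from bench import manip
import cv2,numpy as np
from h import *
s=manip.snapshot("wrist");cv2.imwrite("pics/wrist5.png",s["image"][:,:,::-1]);np.savez("wrist5.npz",**s)
im=s["image"];hsv=cv2.cvtColor(im,cv2.COLOR_RGB2HSV)
m=((hsv[...,1]<60)&(im[...,0]>100)).astype(np.uint8);m[270:]=0;m[:100]=0
n,l,st,c=cv2.connectedComponentsWithStats(m)
for k in range(1,n):
    if st[k,4]>800:
        ys,xs=np.nonzero(l==k);W=toworld(s,np.c_[xs,ys],.014)[:,:2].astype(np.float32);q=cv2.minEnclosingCircle(W);print(st[k],np.round(q[0],4),round(q[1],4),np.round(cv2.minAreaRect(W)[0],4))
t=manip.snapshot("top");cv2.imwrite("pics/t5.png",cv2.resize(t["image"][150:270,160:360],None,fx=4,fy=4,interpolation=cv2.INTER_CUBIC)[:,:,::-1])
E
python3 plan.py 0.8 .445 -.3085 .03 104.8
```

```text
[ 296  187   55   55 2311] [ 0.4439 -0.3087] 0.02 [ 0.4443 -0.3087]
[191 239  51  31 872] [ 0.3764 -0.3577] 0.0228 [ 0.3794 -0.3595]
[398 239  52  31 864] [ 0.5232 -0.3192] 0.0231 [ 0.5213 -0.3224]
t 25.2 at [ 0.4436 -0.308   0.1064] [ 1.7998e+02 -8.0000e-02  1.0493e+02] open 0.0748 F [1.1 0.6 0.4] 0.0
0.8,-0.01,0.01,0.85,0,-0.01,0.01,
0.8,-0.01,0.02,0.85,0,0,0,
0.8,-0.01,0.01,0.85,0,0,0.01,
-- at [ 0.445  -0.3085  0.0299] 104.8
```

View pics/wrist5.png

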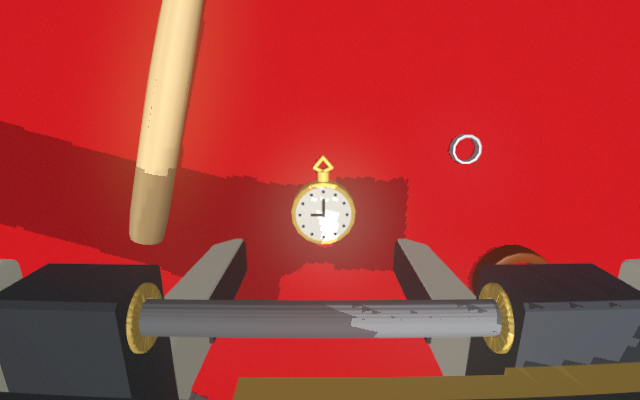

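View pics/t5.png

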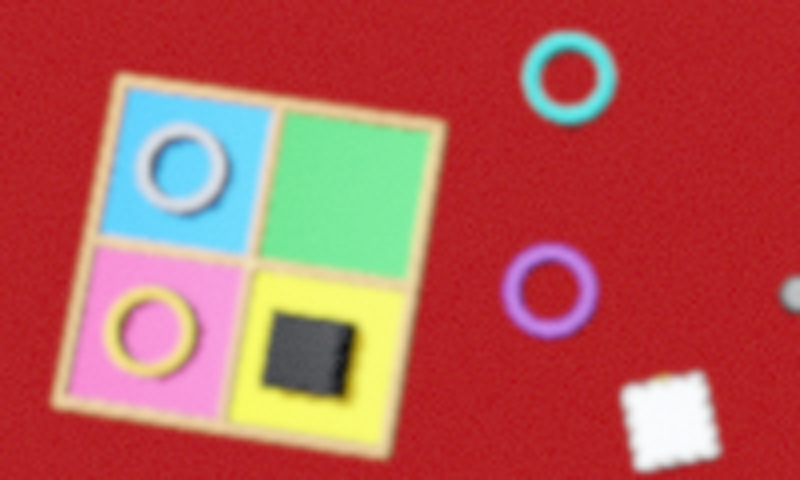

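The top view shows steel on blue, gold on pink and the black box on yellow, all centred. The wrist view shows the watch at (323,213) between the fingers, with its bow along tool x.

Call:
{"name": "jog_arm", "arguments": {"commands": [0.8,0,0.01,0.85,0,0,0,0.8,0,0,0.85,0,0,0,0.8,0,0,0.8,0,0,0,0.8,0,0,0.2,0,0,0,0.8,0,0,0.1,0,0,0,0.8,0,0,0,0,0,0]}}

```text
time: 25.8
tool_pos: [0.4442, -0.3091, 0.0231]
orientation: [179.9, 0.0, 104.9]
wrist_force: [-0.4, -1.0, 0.3]
opening: 0.0742
grasp_force: 0.0
```

Call:
{"name": "jog_arm", "arguments": {"commands": [0,0,0,0,0,0,0,0,0,0,0,0,0,0,0,0,0,0,0,0,0,0,0,0,0,0,0,0,0,0,0,0,0,0,0,0,0,0,0,0,0,0]}}

```text
time: 26.4
tool_pos: [0.4439, -0.3098, 0.023]
orientation: [180.0, 0.0, 104.8]
wrist_force: [-0.3, -0.9, 3.2]
opening: 0.0453
grasp_force: 30.0
```

```bash
python3 plan.py 0 .444 -.3087 .11 104.8 .50 -.05 .12 93.5 .589 .1942 .09 82.7
```

```text
t 26.4 at [ 0.4439 -0.3098  0.023 ] [1.7995e+02 4.0000e-02 1.0481e+02] open 0.0453 F [-0.3 -0.9  3.2] 30.0
0,0.01,0.01,-0.97,0.01,0,0,
0,0.01,0,-0.96,0,0,0,
0,0.01,0,-0.97,0,0,0,
-- at [ 0.4439 -0.3088  0.11  ] 104.8
0,0.87,0.45,-0.04,0,0,0.16,
0,0.89,0.42,-0.04,0,0,0.15,
0,0.89,0.41,-0.03,0,0,0.16,
0,0.9,0.39,-0.04,0,0,0.16,
0,0.91,0.36,-0.04,0,0,0.16,
0,0.92,0.35,-0.04,0,0,0.15,
0,0.92,0.33,-0.04,0,0.01,0.16,
0,0.93,0.31,-0.03,0,0,0.16,
0,0.94,0.28,-0.04,0,0,0.15,
-- at [ 0.5    -0.0501  0.12  ] 93.5
0,0.88,0.38,0.11,0,0,0.15,
0,0.89,0.37,0.11,0,0,0.15,
0,0.9,0.35,0.12,0,0,0.15,
0,0.91,0.33,0.11,0,0,0.15,
0,0.91,0.31,0.11,0,0,0.15,
0,0.92,0.29,0.11,0,0,0.15,
0,0.92,0.27,0.11,0,0,0.15,
0,0.93,0.25,0.11,0,0,0.15,
0,0.93,0.23,0.12,0,0,0.15,
-- at [0.5889 0.1941 0.0899] 82.7
```

Call:
{"name": "jog_arm", "arguments": {"commands": [0,0,0,-0.4,0,0,0,0,0,0,-0.97,0,0,0,0,0,0,-0.97,0,0,0,0,0.02,0,-0.56,0,0,0,0,0.87,0.45,-0.04,0,0,0.16,0,0.89,0.42,-0.04,0,0,0.15,0,0.89,0.41,-0.03,0,0,0.16,0,0.9,0.39,-0.04,0,0,0.16,0,0.91,0.36,-0.04,0,0,0.16,0,0.92,0.35,-0.04,0,0,0.15,0,0.92,0.33,-0.04,0,0,0.16,0,0.93,0.31,-0.03,0,0,0.16]}}

```text
time: 27.6
tool_pos: [0.493, -0.078, 0.1191]
orientation: [-180.0, -0.0, 94.7]
wrist_force: [0.4, -0.7, -2.1]
opening: 0.0451
grasp_force: 30.0
```

Call:
{"name": "jog_arm", "arguments": {"commands": [0,0.94,0.28,-0.04,0,0,0.15,0,0.88,0.38,0.11,0,0,0.15,0,0.89,0.37,0.11,0,0,0.15,0,0.9,0.35,0.12,0,0,0.15,0,0.91,0.33,0.11,0,0,0.15,0,0.91,0.31,0.11,0,0,0.15,0,0.92,0.29,0.11,0,0,0.15,0,0.92,0.27,0.11,0,0,0.15,0,0.93,0.25,0.11,0,0,0.15,0,0.93,0.23,0.12,0,0,0.15,0,0,0,0,0,0,0,0,0,0,0,0,0,0]}}

```text
time: 28.8
tool_pos: [0.5875, 0.1942, 0.0894]
orientation: [-179.9, 0.0, 82.8]
wrist_force: [-0.3, -0.7, -0.7]
opening: 0.0452
grasp_force: 30.0
```

```bash
python3 - <<'E'
from bench import manip
import cv2,numpy as np
s=manip.snapshot("wrist");cv2.imwrite("pics/wrist6.png",s["image"][:,:,::-1]);np.savez("wrist6.npz",**s)
E
python3 plan.py 0 .589 .1942 .038 82.7
```

```text
t 28.85 at [0.5877 0.1926 0.0894] [-1.7994e+02  9.0000e-02  8.2720e+01] open 0.0455 F [-0.2 -0.4 -1.6] 30.0
0,0.03,0.02,0.86,-0.01,0.01,0,
0,0.03,0.02,0.85,0,0,0,
-- at [0.5891 0.1942 0.0381] 82.7
```

View pics/wrist6.png

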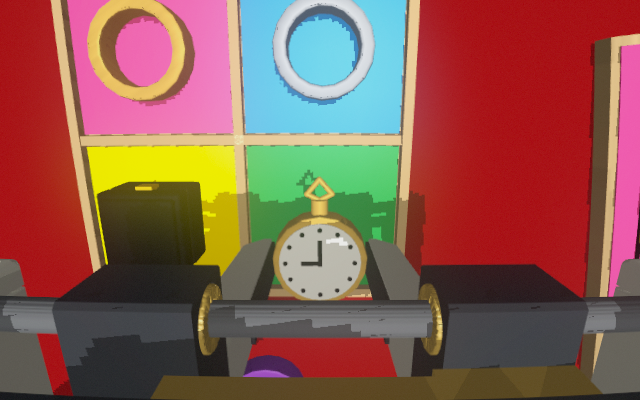

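The watch is held dial up at (320,263), over the green felt. The other three pieces sit centred in their pockets.

Call:
{"name": "jog_arm", "arguments": {"commands": [0,0.02,0.02,0.86,0,0,0,0,0.02,0.01,0.85,0,0,0,0,0,0,0.05,0,0,0,0,0,0,0.04,0,0,0,0,0,0,0,0,0,0]}}

```text
time: 29.35
tool_pos: [0.5901, 0.1945, 0.0367]
orientation: [179.9, -0.0, 82.7]
wrist_force: [-0.1, -0.2, -0.2]
opening: 0.0453
grasp_force: 30.0
```

Call:
{"name": "jog_arm", "arguments": {"commands": [0,0,0,0.05,0,0,0,0,0,0,0.04,0,0,0,0,0,0,0,0,0,0]}}

```text
time: 29.65
tool_pos: [0.5894, 0.1949, 0.0332]
orientation: [180.0, -0.0, 82.7]
wrist_force: [0.1, 1.2, -0.3]
opening: 0.0452
grasp_force: 30.0
```

Call:
{"name": "jog_arm", "arguments": {"commands": [0,0,0,0.03,0,0,0,0,0,0,0,0,0,0]}}

```text
time: 29.85
tool_pos: [0.5893, 0.195, 0.0319]
orientation: [-180.0, 0.0, 82.7]
wrist_force: [0.1, -0.4, -1.6]
opening: 0.0453
grasp_force: 30.0
```

Call:
{"name": "jog_arm", "arguments": {"commands": [0,0,0,0.03,0,0,0,0,0,0,0,0,0,0]}}

```text
time: 30.05
tool_pos: [0.5892, 0.1949, 0.0308]
orientation: [-180.0, 0.0, 82.7]
wrist_force: [0.2, 0.1, -0.8]
opening: 0.0453
grasp_force: 30.0
```

Call:
{"name": "jog_arm", "arguments": {"commands": [0,0,0,0.02,0,0,0,0,0,0,0,0,0,0]}}

```text
time: 30.25
tool_pos: [0.5893, 0.1949, 0.0303]
orientation: [-180.0, -0.0, 82.7]
wrist_force: [-0.7, 0.1, -1.0]
opening: 0.045
grasp_force: 30.0
```

Call:
{"name": "jog_arm", "arguments": {"commands": [0,0,0,0.02,0,0,0,0,0,0,0,0,0,0]}}

```text
time: 30.45
tool_pos: [0.5893, 0.195, 0.0301]
orientation: [180.0, -0.0, 82.7]
wrist_force: [-0.4, 0.2, 1.2]
opening: 0.0454
grasp_force: 30.0
```

Call:
{"name": "jog_arm", "arguments": {"commands": [0,0,0,0.01,0,0,0,0,0,0,0,0,0,0]}}

```text
time: 30.65
tool_pos: [0.5893, 0.195, 0.0301]
orientation: [180.0, -0.0, 82.7]
wrist_force: [-1.3, -0.8, 4.5]
opening: 0.0455
grasp_force: 30.0
```

Call:
{"name": "jog_arm", "arguments": {"commands": [0.6,0,0,0,0,0,0,0.6,0,0,0,0,0,0,0.6,0,0,0,0,0,0,0.6,0,0,-0.3,0,0,0,0.6,0,0,-0.9,0,0,0,0.6,0,0,-0.9,0,0,0,0.6,0,0,-0.9,0,0,0,0.8,-0.95,0,-0.5,0,0,0,0.8,-0.95,0,0,0,0,0,0.8,-0.95,0,0,0,0,0,0.8,-0.95,0,0,0,0,0,0.8,-0.95,0,0,0,0,0]}}

```text
time: 31.85
tool_pos: [0.5713, 0.0525, 0.1352]
orientation: [179.9, -0.0, 82.7]
wrist_force: [0.2, -0.2, 0.1]
opening: 0.0744
grasp_force: 0.0
```

Call:
{"name": "jog_arm", "arguments": {"commands": [0.8,-0.95,0,0,0,0,0,0.8,-0.5,0,0,0,0,0,0.8,0,0,0,0,0,0,0.8,0,0,0,0,0,0]}}

```text
time: 32.25
tool_pos: [0.5661, 0.0119, 0.1348]
orientation: [180.0, -0.1, 82.8]
wrist_force: [-0.4, 0.5, -0.4]
opening: 0.0746
grasp_force: 0.0
```

```bash
python3 - <<'E'
from bench import manip
import cv2,numpy as np
a=manip.snapshot("top")["image"][130:270,160:470];b=manip.snapshot("side")["image"][100:380,180:460]
cv2.imwrite("pics/end.png",np.vstack([cv2.resize(a,(620,280),interpolation=cv2.INTER_CUBIC),cv2.resize(b,(620,300))[:,:,:]])[:,:,::-1])
print(manip.get_obs()["time"])
E
```

```text
32.35
```

View pics/end.png

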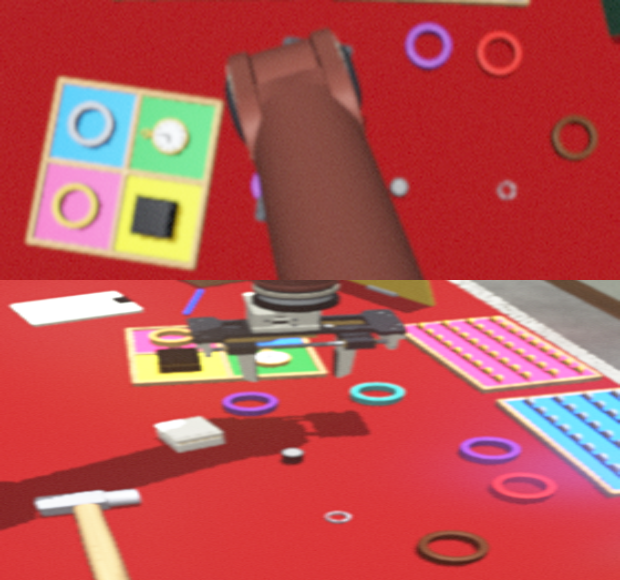

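All four pieces are in the right pockets: steel (91,124), watch (170,135), gold (76,206) and box (155,217). The wooden bangle and white box are untouched, and the gripper is clear.

```bash
python3 -c "
from bench import manip
print(manip.hand_in())"
```

```text
the job is handed in; nothing more can be done
None
```

I packed all four pieces, each flat and near the middle of its felt: gold bangle on pink, steel bangle on blue, black box on yellow and pocket watch on green. I set each one down gently and left the wooden bangle and white box alone. I handed the job in at about 32 s; the hand-in returned no verdict.

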